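# Line up the hole saws by size on the drill bench

### The arm

A 6-joint arm with a two-finger parallel gripper is mounted at the origin on the work surface. World frame = base frame: x ahead of the robot, y to its left, z up, the work surface at z = 0. Lengths are in mm, angles in degrees, forces in N, time in s.
With the tool pointing down it reaches from about 300 to 850 mm from the base axis. Payload 4.2 kg.
Tool frame: the origin (TCP) lies on the mounting face of the last link; the fingertips stand 191 mm ahead of it and the grasp point (between the pads) lies 172 mm ahead of it; z points along the fingers, y is the direction in which the jaws open and shut (so a half turn about z gives the same grasp; the last joint's range is limited). The gripper opens to 91 mm and grips with 3 to 60 N. Pads are 32 mm wide; open, the fingers measure 118 mm over their backs; the gripper's body (76 mm by 178 mm) begins 60 mm behind the grasp point.
Start: joints at [-69.213, 18.312, 89.639, -0, 72.044, -1.146], TCP at [214.772, -533.382, 404.776] pointing down, gripper open.
Joint ranges: [-177.97, 177.97], [-48.28, 115.42], [12.27, 149.76], [-77.06, 257.06], [2.81, 150.46], [-146.56, 146.56]. Speed limits (degrees/s): [147.25, 147.25, 180, 180, 180, 180].

### API

Orientations are given as [roll, pitch, yaw] about the fixed x, y, z axes, in that order (R = Rz(yaw) Ry(pitch) Rx(roll)).
In Python, from workcell import env gives the robot as it stands.
- The arm moves only by the shell command python3 -m handwheel 'ROWS' [FORCE]. ROWS is JSON, a list of rows, each an object with "gripper": the opening in per cent of the stroke, from 0 (shut) to 100 (fully open); "travel": the shift along the tool's x, y, z in m, a list of three; "twist": the turn about the tool's z in rad. In form: [{"gripper": gripper, "travel": [x, y, z], "twist": twist}, ...]. A call has 1 to 5 rows; each row shifts and turns the commanded pose from where the row before left it, along the tool's axes as they then stand; what a row does not reach is not made up. A row lasts 1/12 s, in which the tool goes at most 41.7 mm and 7.16 degrees, less where a joint would pass 70% of its speed; a pose out of reach is approached as far as the arm can. A call with a gripper value outside its range is refused whole. The fingers move at their own pace and stop on an object; FORCE is the grip in N (left out, the last holds). Time passes only in rows, so rows that do not move let the fingers close. It gives the time, the measured TCP pose, the force and the opening at its end, in the units of the state.
- env.state(): the state, without advancing time (a new reading comes with each control period).
- env.grab_frame(name): name is "scene" or "top"; returns a dict with "frame" (420x560x3 uint8, red, green, blue), "intrinsics" (3x3 intrinsics, pixels), "k1" (the pictures are not rectified: a ray, as slopes to the right and down, at radius r is drawn at 1 + k1 r^2 times it, then the intrinsics apply), "extrinsics" (4x4, takes a point from camera to world coordinates). Camera axes: x right, y down, z forward; pixel columns grow to the right and rows downward; lengths in mm; the calibration is good to about 2 mm. A picture is of the moment at which its call begins. There is no depth.
- env.job_done(): hands the job in, once; it reports no verdict.
Trained networks look in the newest picture that a camera, given by its name, has taken for a name from the list of things; names that differ only in an ending like _2 or _b are one class to them, and where a whole thing is asked for, a point or a joint stands for the part that bears it (a point fixed in the world has none). Each returns a list of dicts, best first, with "confidence" (0 to 1); they miss things now and then, are a little off and sometimes report something else, mostly with a low value. They report only what shows in the picture. A call takes as long as a camera call. They do not tell look-alikes from the thing itself.
- env.trace(camera, thing): "pixels" (420x560 bool, what is visible of it) and "uv" ([column, row] in pixels, amid what is visible of it).
- env.pinpoint(camera, thing): "uv" ([column, row] in pixels: a listed point, or the origin of a listed thing).
The state is a dict: "time_s": time; "qpos": joint angles; "qvel": joint speeds; "effort": joint torques, N m; "ee_pos": TCP position; "ee_rot": TCP orientation; "force": force on the tool from outside, world axes, zero at the start; "torque": the same for the moment, N m; "gripper_width": finger opening in mm.
Only numpy, scipy, OpenCV 4.12 (cv2) and the standard library are available. Lean on these libraries where they do the work, as an engineer would, in place of code of your own. Each camera call takes 0.05 s, during which the arm holds its last target. There are 200 camera calls.

### The job

Line the four hole saws up on the green board in order of size, one on each cork disc: the smallest on the disc next to the upright peg, then the next larger, and so on to the largest at the far end. Each must finish standing upright on its teeth, in the middle of its disc and let go, and none may fall over on the way.

Things in the scene. Friction and masses are not known exactly. Their poses are not given: they have to be found in the camera images.
- saw26_mid (a point): The hole saw of 26 mm diameter: a bright steel cup standing teeth down, shank up. Cup 26 mm across and 36 mm high; on it a collar 20 mm across and 6 mm high; then a round dark shank 10 mm in diameter and 42 mm long, 84 mm overall. Round and concentric about its own z. This point is on its axis at half height, 42 mm above the tips of the teeth (where the shank leaves the collar). It can be pinched by the shank or round the cup.
- saw36_mid (a point): The hole saw of 36 mm diameter: a bright steel cup standing teeth down, shank up. Cup 36 mm across and 36 mm high; on it a collar 20 mm across and 6 mm high; then a round dark shank 10 mm in diameter and 42 mm long, 84 mm overall. Round and concentric about its own z. This point is on its axis at half height, 42 mm above the tips of the teeth (where the shank leaves the collar). It can be pinched by the shank or round the cup.
- saw46_mid (a point): The hole saw of 46 mm diameter: a bright steel cup standing teeth down, shank up. Cup 46 mm across and 36 mm high; on it a collar 20 mm across and 6 mm high; then a round dark shank 10 mm in diameter and 42 mm long, 84 mm overall. Round and concentric about its own z. This point is on its axis at half height, 42 mm above the tips of the teeth (where the shank leaves the collar). It can be pinched by the shank or round the cup.
- saw56_mid (a point): The hole saw of 56 mm diameter: a bright steel cup standing teeth down, shank up. Cup 56 mm across and 36 mm high; on it a collar 20 mm across and 6 mm high; then a round dark shank 10 mm in diameter and 42 mm long, 84 mm overall. Round and concentric about its own z. This point is on its axis at half height, 42 mm above the tips of the teeth (where the shank leaves the collar). It can be pinched by the shank or round the cup.
- disc_a: One of four equal cork discs, 64 mm across and 4 mm thick, fixed in a row on the green board (12 mm thick, 84 mm wide, 420 mm long). Origin: the centre of its underside; its top is 4 mm higher. About 82 mm from one disc to the next. The letter says nothing about its place in the row, which differs from start to start.
- disc_b: One of four equal cork discs, 64 mm across and 4 mm thick, fixed in a row on the green board (12 mm thick, 84 mm wide, 420 mm long). Origin: the centre of its underside; its top is 4 mm higher. About 82 mm from one disc to the next. The letter says nothing about its place in the row, which differs from start to start.
- disc_c: One of four equal cork discs, 64 mm across and 4 mm thick, fixed in a row on the green board (12 mm thick, 84 mm wide, 420 mm long). Origin: the centre of its underside; its top is 4 mm higher. About 82 mm from one disc to the next. The letter says nothing about its place in the row, which differs from start to start.
- disc_d: One of four equal cork discs, 64 mm across and 4 mm thick, fixed in a row on the green board (12 mm thick, 84 mm wide, 420 mm long). Origin: the centre of its underside; its top is 4 mm higher. About 82 mm from one disc to the next. The letter says nothing about its place in the row, which differs from start to start.
- peg: The upright steel peg with a black cap, 18 mm across at the cap (22 mm at its foot) and 46 mm tall, fixed on the board at one end of the row, about 64 mm from the centre of the nearest disc; the other end has only a flat square white plate, 30 mm wide and 6 mm high. Origin: the centre of the peg's underside. Which end it is at differs from start to start.
Things that resemble listed ones, but are neither listed nor needed, are in the scene too. Leave any orange look-alike of the part that bears saw26_mid alone.

How it is judged (in metres and radians):
At the end, for the whole second after the job is handed in: Counting discs from the peg, the saws of 26, 36, 46 and 56 mm stand on the first, second, third and fourth disc, each with its axis within 12 mm of the disc's centre, resting on the disc, upright within 0.1 rad and at rest (((horizontal distance between saw26_mid and disc_a below 0.012 m and z of saw26_mid in the frame of disc_a between 0.041 and 0.05 m) or (horizontal distance between saw26_mid and disc_b below 0.012 m and z of saw26_mid in the frame of disc_b between 0.041 and 0.05 m) or (horizontal distance between saw26_mid and disc_c below 0.012 m and z of saw26_mid in the frame of disc_c between 0.041 and 0.05 m) or (horizontal distance between saw26_mid and disc_d below 0.012 m and z of saw26_mid in the frame of disc_d between 0.041 and 0.05 m)) and horizontal distance between saw26_mid and peg between 0.029 and 0.099 m and angle between each of saw26_mid, saw36_mid, saw46_mid, saw56_mid's own z axis and vertical below 0.1 rad and linear speed of each of saw26, saw36, saw46, saw56 below 0.02 m/s and angular speed of each of saw26, saw36, saw46, saw56 below 0.2 rad/s and ((horizontal distance between saw36_mid and disc_a below 0.012 m and z of saw36_mid in the frame of disc_a between 0.041 and 0.05 m) or (horizontal distance between saw36_mid and disc_b below 0.012 m and z of saw36_mid in the frame of disc_b between 0.041 and 0.05 m) or (horizontal distance between saw36_mid and disc_c below 0.012 m and z of saw36_mid in the frame of disc_c between 0.041 and 0.05 m) or (horizontal distance between saw36_mid and disc_d below 0.012 m and z of saw36_mid in the frame of disc_d between 0.041 and 0.05 m)) and horizontal distance between saw36_mid and peg between 0.111 and 0.181 m and ((horizontal distance between saw46_mid and disc_a below 0.012 m and z of saw46_mid in the frame of disc_a between 0.041 and 0.05 m) or (horizontal distance between saw46_mid and disc_b below 0.012 m and z of saw46_mid in the frame of disc_b between 0.041 and 0.05 m) or (horizontal distance between saw46_mid and disc_c below 0.012 m and z of saw46_mid in the frame of disc_c between 0.041 and 0.05 m) or (horizontal distance between saw46_mid and disc_d below 0.012 m and z of saw46_mid in the frame of disc_d between 0.041 and 0.05 m)) and horizontal distance between saw46_mid and peg between 0.193 and 0.263 m and ((horizontal distance between saw56_mid and disc_a below 0.012 m and z of saw56_mid in the frame of disc_a between 0.041 and 0.05 m) or (horizontal distance between saw56_mid and disc_b below 0.012 m and z of saw56_mid in the frame of disc_b between 0.041 and 0.05 m) or (horizontal distance between saw56_mid and disc_c below 0.012 m and z of saw56_mid in the frame of disc_c between 0.041 and 0.05 m) or (horizontal distance between saw56_mid and disc_d below 0.012 m and z of saw56_mid in the frame of disc_d between 0.041 and 0.05 m)) and horizontal distance between saw56_mid and peg between 0.275 and 0.345 m); the robot touches nothing.
It fails at once if a hole saw falls over or is tipped by more than 0.8 rad (angle between any of saw26_mid, saw36_mid, saw46_mid, saw56_mid's own z axis and vertical above 0.8 rad).
It also fails if it takes over 102 s, if anything falls off the work surface, if the arm or the gripper's body presses on something with over 40 N, if the wrist force passes 120 N, or if a joint passes its speed limit or range.

## Working session

There is one attempt and no reset: what is moved stays moved. The work goes in short steps, Python scripts to look and compute and a shell command to move; the robot and the scene stay as the last step left them, time stands still between calls to the robot, and variables do not carry over. Pictures are saved under pics/ and viewed, about 12 in all and at most 16, crops included, and the job is handed in when it is done.

```bash
mkdir -p pics; ls; cat > h.py <<'E'
import numpy as np, cv2
from workcell import env
def ray(f,uv):
    K=np.array(f["intrinsics"]);k=f["k1"];d=(np.array(uv,float)-K[:2,2])/[K[0,0],K[1,1]]
    s=d.copy()
    for _ in range(20): s=d/(1+k*(s@s))
    E=np.array(f["extrinsics"]);return E[:3,3],E[:3,:3]@np.r_[s,1]
def at_z(f,uv,z):
    o,d=ray(f,uv);return o+d*(z-o[2])/d[2]
def proj(f,p):
    E=np.array(f["extrinsics"]);c=E[:3,:3].T@(np.array(p,float)-E[:3,3]);s=c[:2]/c[2];s=s*(1+f["k1"]*(s@s))
    K=np.array(f["intrinsics"]);return K[:2,:2].diagonal()*s+K[:2,2]
def tri(f1,u1,f2,u2):
    o1,d1=ray(f1,u1);o2,d2=ray(f2,u2)
    t=np.linalg.lstsq(np.c_[d1,-d2],o2-o1,rcond=None)[0];a=o1+t[0]*d1;b=o2+t[1]*d2
    return (a+b)/2,np.linalg.norm(a-b)
def save(f,n): cv2.imwrite(f"pics/{n}.png",f["frame"][...,::-1])
E
python3 - <<'E'
from h import *
np.set_printoptions(precision=1,suppress=True)
F={c:env.grab_frame(c) for c in("scene","top")}
for c,f in F.items():
    save(f,c+"0"); print(c,np.array(f["extrinsics"])[:3,3])
    for t,z in [("saw26_mid",42),("saw36_mid",42),("saw46_mid",42),("saw56_mid",42),("disc_a",12),("peg",12)]:
        for d in env.pinpoint(c,t): print(c,t,np.round(d["confidence"],2),np.array(d["uv"]),at_z(f,d["uv"],z)[:2])
print(env.state())
E
```

```text
pics
scene [989.7 568.1 612.3]
scene saw26_mid 0.97 [434.8 315.5] [489.4 383.2]
scene saw26_mid 0.96 [381.6 305.2] [545.3 309.7]
scene saw26_mid 0.86 [412.  283.9] [459.5 311.6]
scene saw36_mid 0.85 [333.7 218.3] [434.9  74.4]
scene saw46_mid 0.8 [364.8 251.9] [463.5 195.2]
scene saw56_mid 0.89 [285.8 189.3] [446.9 -84.9]
scene disc_a 0.93 [241. 225.] [596.6 -66.9]
scene disc_a 0.76 [221.7 206.9] [ 594.4 -155.9]
scene disc_a 0.64 [252.9 244.3] [613.9   5.8]
scene disc_a 0.56 [332.8 219.6] [411.   50.8]
scene peg 0.49 [213.1 194. ] [ 582. -218.]
top [ 327.6   28.6 1238.3]
top saw26_mid 0.67 [155.  210.1] [542.3 310.8]
top saw26_mid 0.57 [121.5 231. ] [489.7 388.6]
top saw36_mid 0.56 [249.9 257.8] [436.   81.2]
top saw46_mid 0.61 [200.8 248. ] [455.5 196.5]
top saw46_mid 0.55 [153.1 240. ] [470.8 310.6]
top saw56_mid 0.64 [323.1 249.7] [459.  -88.6]
top disc_a 0.95 [284.2 187.6] [611.9   4.7]
top disc_a 0.85 [254.3 189.1] [606.2  77.4]
top disc_a 0.77 [312.3 194.7] [596.  -64.1]
top disc_a 0.59 [351.7 201. ] [ 582.9 -160.7]
top peg 0.61 [374.9 201.1] [ 584.2 -218. ]
top peg 0.53 [197.3 251.6] [449.8 208.7]
top peg 0.24 [282.5 190.2] [605.3   8.7]
{'time_s': 0.7, 'qpos': array([-69.2,  18.3,  89.6,   0. ,  72. ,  -1.1]), 'qvel': array([-0., -0.,  0., -0., -0., -0.]), 'effort': array([  0. , -41.2, -23.2,   0.1,   0. ,   0. ]), 'ee_pos': array([ 214.8, -533.4,  404.8]), 'ee_rot': array([180. ,  -0. ,  21.9]), 'force': array([0.1, 0. , 0.8]), 'torque': array([-0. ,  0. ,  0.1]), 'gripper_width': 91.14051255749573}
```

```bash
python3 - <<'E'
import cv2
a=cv2.imread("pics/scene0.png");cv2.imwrite("pics/s_crop.png",cv2.resize(a[150:360,190:470],(800,600),interpolation=cv2.INTER_CUBIC))
a=cv2.imread("pics/top0.png");cv2.imwrite("pics/t_crop.png",cv2.resize(a[130:310,100:400],(800,480),interpolation=cv2.INTER_CUBIC))
E
```

```text
(no output)
```

View pics/s_crop.png

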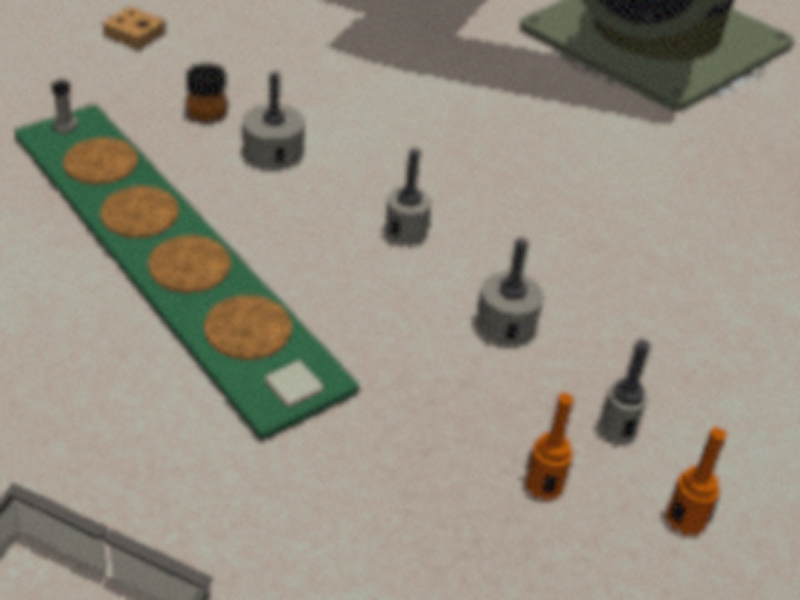

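View pics/t_crop.png

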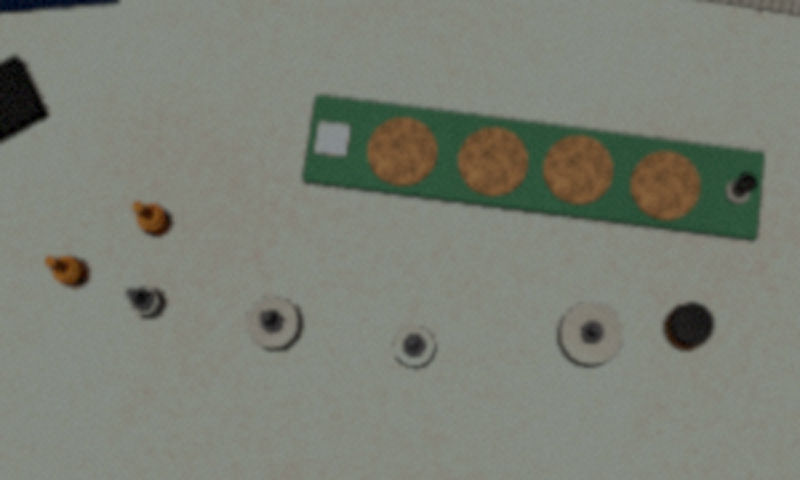

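The crops show four steel saws, one dark-capped jar and the board. Positions below are full-image pixels in the top view.

**Candidates:**

| Thing | Top px |
|---|---|
| Steel 26 mm, slim, beside the orange ones | (155,243) |
| Orange look-alikes | (157,211), (126,231) |
| Steel 36 mm | (255,260) |
| Steel 46 mm | (203,251) |
| Steel 56 mm | (321,255) |
| Black and brown jar (decoy) | (358,252) |

The peg is at the right end, at about (377,201), so it sits at -y.

Next I'll refine the positions by fitting silhouettes.

```bash
cat >> h.py <<'E'
def sil(f,x,y,z0,segs,S=4):
    m=np.zeros((420*S,560*S),np.uint8);a=np.linspace(0,2*np.pi,28)
    for r,zl,zh in segs:
        P=[proj(f,(x+r*np.cos(t),y+r*np.sin(t),z)) for z in(z0+zl,z0+zh) for t in a]
        cv2.fillConvexPoly(m,cv2.convexHull(np.round((np.array(P)+.5)*S-.5).astype(np.int32)),255)
    return cv2.resize(m,(560,420),interpolation=cv2.INTER_AREA)/255.
def saw(D): return [(D/2,0,36),(10,36,42),(5,42,84)]
from scipy.optimize import minimize
def fit(f,mask,p0,z0,segs):
    M=cv2.GaussianBlur(mask.astype(np.float32),(0,0),1)
    g=lambda p:((cv2.GaussianBlur(sil(f,p[0],p[1],z0,segs),(0,0),1)-M)**2).sum()
    r=minimize(g,p0,method="Nelder-Mead",options=dict(initial_simplex=[p0,np.add(p0,[12,0]),np.add(p0,[0,12])],xatol=.3,fatol=.01))
    return r.x,r.fun/M.sum()
E
cat > m.py <<'E'
from h import *
np.set_printoptions(precision=1,suppress=True)
saws={26:(470,311),36:(435,79),46:(462,196),56:(450,-87)}
discs=[(583,-155),(597,-67),(610,5),(615,85)]
for c in("scene","top"):
    f=env.grab_frame(c)
    for D,p in saws.items():
        best=None
        for d in env.trace(c,f"saw{D}_mid"):
            m=d["pixels"]
            q=proj(f,(*p,30)); uv=np.array(d["uv"])
            if np.hypot(*(uv-q))<20: 
                x,e=fit(f,m,p,0,saw(D)); print(c,D,round(d["confidence"],2),m.sum(),x,"err %.2f"%e)
    for d in env.trace(c,"disc_a"):
        p=at_z(f,d["uv"],16)[:2]; x,e=fit(f,d["pixels"],p,12,[(32,0,4)]); print(c,"disc",round(d["confidence"],2),x,"err %.2f"%e)
    for d in env.trace(c,"peg"): 
        p=at_z(f,d["uv"],35)[:2];x,e=fit(f,d["pixels"],p,12,[(9,0,46)]); print(c,"peg",round(d["confidence"],2),x,"err %.2f"%e)
E
python3 m.py
```

```text
scene 26 0.79 392 [465.5 311.1] err 0.01
scene 36 0.63 340 [432.2  70.2] err 0.02
scene 46 0.98 571 [448. 195.] err 0.01
scene 56 0.65 524 [445.6 -86.4] err 0.01
scene disc 0.94 [611.3  87.7] err 0.01
scene disc 0.82 [ 587.  -154.2] err 0.03
scene disc 0.73 [604.6   4.1] err 0.00
scene disc 0.56 [599.7 -73.4] err 0.01
top 26 0.45 97 [465.6 310.8] err 0.16
top 36 0.59 196 [434.5  69.3] err 0.00
top 46 0.56 322 [449.4 195.9] err 0.01
top 56 0.76 497 [448.6 -85.7] err 0.00
top disc 0.89 [613.3  87. ] err 0.00
top disc 0.85 [ 588.  -153.6] err 0.01
top disc 0.83 [600.8 -73.1] err 0.03
top disc 0.79 [606.8   4.3] err 0.01
top peg 0.55 [ 582.4 -218.8] err 0.01
```

```bash
for i in 1 2; do :; done
python3 -m handwheel '[{"gripper":100,"travel":[0,0,0],"twist":-0.12},{"gripper":100,"travel":[0,0,0],"twist":-0.12},{"gripper":100,"travel":[0,0,0],"twist":-0.12},{"gripper":100,"travel":[0,0,0],"twist":-0.12},{"gripper":100,"travel":[0,0,0],"twist":-0.12}]' 50
python3 -m handwheel '[{"gripper":100,"travel":[0,0,0],"twist":-0.12},{"gripper":100,"travel":[0,0,0],"twist":-0.12},{"gripper":100,"travel":[0,0,0],"twist":-0.12},{"gripper":100,"travel":[0,0,0],"twist":-0.12},{"gripper":100,"travel":[0,0,0],"twist":-0.109}]'
```

```text
time_s: 1.82
ee_pos: [214.8, -533.4, 404.8]
ee_rot: [180.0, 0.0, 56.6]
force: [0.3, -0.7, 0.9]
gripper_width: 91.2
time_s: 2.23
ee_pos: [214.8, -533.4, 404.8]
ee_rot: [180.0, 0.0, 90.4]
force: [-0.3, 0.5, 0.6]
gripper_width: 91.2
```

```bash
python3 -m handwheel '[{"gripper":70,"travel":[0.03,0.0155,0.006],"twist":0},{"gripper":70,"travel":[0.03,0.0155,0.006],"twist":0},{"gripper":70,"travel":[0.03,0.0155,0.006],"twist":0},{"gripper":70,"travel":[0.03,0.0155,0.006],"twist":0},{"gripper":70,"travel":[0.03,0.0155,0.006],"twist":0}]'
python3 -m handwheel '[{"gripper":70,"travel":[0.03,0.0155,0.006],"twist":0},{"gripper":70,"travel":[0.03,0.0155,0.006],"twist":0},{"gripper":70,"travel":[0.03,0.0155,0.006],"twist":0},{"gripper":70,"travel":[0.03,0.0155,0.006],"twist":0},{"gripper":70,"travel":[0.03,0.0155,0.006],"twist":0}]'
python3 -m handwheel '[{"gripper":70,"travel":[0.03,0.0155,0.006],"twist":0},{"gripper":70,"travel":[0.03,0.0155,0.006],"twist":0},{"gripper":70,"travel":[0.03,0.0155,0.006],"twist":0},{"gripper":70,"travel":[0.03,0.0155,0.006],"twist":0},{"gripper":70,"travel":[0.028,0.015,0.006],"twist":0}]'
python3 -m handwheel '[{"gripper":70,"travel":[0,0,0],"twist":0},{"gripper":70,"travel":[0,0,0],"twist":0}]'
python3 -c "
from h import *
print(env.state()['ee_pos'],env.state()['qpos'])"
```

```text
time_s: 2.65
ee_pos: [292.5, -381.9, 374.6]
ee_rot: [180.0, 0.0, 90.0]
force: [-0.0, -0.1, -0.4]
gripper_width: 64.5
time_s: 3.07
ee_pos: [369.9, -231.7, 344.7]
ee_rot: [180.0, 0.0, 90.0]
force: [0.4, -0.1, -0.3]
gripper_width: 64.0
time_s: 3.48
ee_pos: [446.9, -83.4, 314.7]
ee_rot: [180.0, 0.0, 90.1]
force: [1.0, -0.2, 0.1]
gripper_width: 64.4
time_s: 3.65
ee_pos: [446.8, -84.0, 314.5]
ee_rot: [-180.0, 0.0, 90.3]
force: [-0.3, 0.0, 0.8]
gripper_width: 64.0
[446.76194475 -83.97479203 314.50643897] [-1.20898987e+01  1.23666126e+01  1.12489246e+02 -1.91103138e-02
  5.51787060e+01 -1.23392829e+01]
```

```bash
python3 -m handwheel '[{"gripper":70,"travel":[-0.002,0,0.02],"twist":0},{"gripper":70,"travel":[0,0,0.02],"twist":0},{"gripper":70,"travel":[0,0,0.02],"twist":0},{"gripper":70,"travel":[0,0,0.0165],"twist":0},{"gripper":70,"travel":[0,0,0],"twist":0}]'
python3 -m handwheel '[{"gripper":30,"travel":[0,0,0],"twist":0},{"gripper":20,"travel":[0,0,0],"twist":0},{"gripper":14,"travel":[0,0,0],"twist":0},{"gripper":10,"travel":[0,0,0],"twist":0},{"gripper":0,"travel":[0,0,0],"twist":0}]' 40
python3 -m handwheel '[{"gripper":0,"travel":[0,0,0],"twist":0},{"gripper":0,"travel":[0,0,0],"twist":0},{"gripper":0,"travel":[0,0,0],"twist":0},{"gripper":0,"travel":[0,0,0],"twist":0},{"gripper":0,"travel":[0,0,0],"twist":0}]' 40
```

```text
time_s: 4.07
ee_pos: [444.8, -88.0, 236.0]
ee_rot: [-179.7, -0.1, 90.0]
force: [-1.3, -0.1, -0.4]
gripper_width: 63.8
time_s: 4.48
ee_pos: [446.5, -87.3, 239.1]
ee_rot: [179.9, 0.0, 90.1]
force: [0.3, 0.5, -0.1]
gripper_width: 33.4
time_s: 4.9
ee_pos: [446.4, -87.1, 238.2]
ee_rot: [180.0, 0.0, 90.1]
force: [0.0, 0.0, -0.4]
gripper_width: 9.3
```

```bash
python3 -m handwheel '[{"gripper":0,"travel":[0,0,-0.01],"twist":0},{"gripper":0,"travel":[0,0,-0.02],"twist":0},{"gripper":0,"travel":[0,0,-0.03],"twist":0},{"gripper":0,"travel":[0,0,-0.025],"twist":0},{"gripper":0,"travel":[0,0,-0.015],"twist":0}]'
python3 -m handwheel '[{"gripper":0,"travel":[0.006,0.006,0],"twist":0},{"gripper":0,"travel":[0.012,0.011,0],"twist":0},{"gripper":0,"travel":[0.018,0.017,0],"twist":0},{"gripper":0,"travel":[0.022,0.021,0],"twist":0},{"gripper":0,"travel":[0.026,0.024,0],"twist":0}]'
python3 -m handwheel '[{"gripper":0,"travel":[0.026,0.024,0],"twist":0},{"gripper":0,"travel":[0.022,0.021,0],"twist":0},{"gripper":0,"travel":[0.018,0.017,0],"twist":0},{"gripper":0,"travel":[0.014,0.014,0],"twist":0},{"gripper":0,"travel":[0.0104,0.0109,0],"twist":0}]'
python3 -m handwheel '[{"gripper":0,"travel":[0,0,0],"twist":0},{"gripper":0,"travel":[0,0,0],"twist":0},{"gripper":0,"travel":[0,0,0],"twist":0}]'
python3 - <<'E'
from h import *
f=env.grab_frame("scene");cv2.imwrite("pics/c1.png",cv2.resize(f["frame"][60:340,150:450,::-1],(750,600)))
E
```

```text
time_s: 5.32
ee_pos: [446.5, -87.2, 340.3]
ee_rot: [179.9, 0.0, 90.1]
force: [0.5, 0.7, -2.2]
gripper_width: 9.1
time_s: 5.73
ee_pos: [525.3, -2.2, 336.4]
ee_rot: [-179.8, 0.0, 90.0]
force: [0.1, -0.7, -2.9]
gripper_width: 9.0
time_s: 6.15
ee_pos: [613.0, 89.7, 335.5]
ee_rot: [-179.8, -0.0, 90.1]
force: [-0.6, 0.3, -2.7]
gripper_width: 9.1
time_s: 6.4
ee_pos: [611.4, 87.3, 336.6]
ee_rot: [-179.8, 0.1, 90.1]
force: [-1.0, 0.8, -1.7]
gripper_width: 9.2
```

View pics/c1.png

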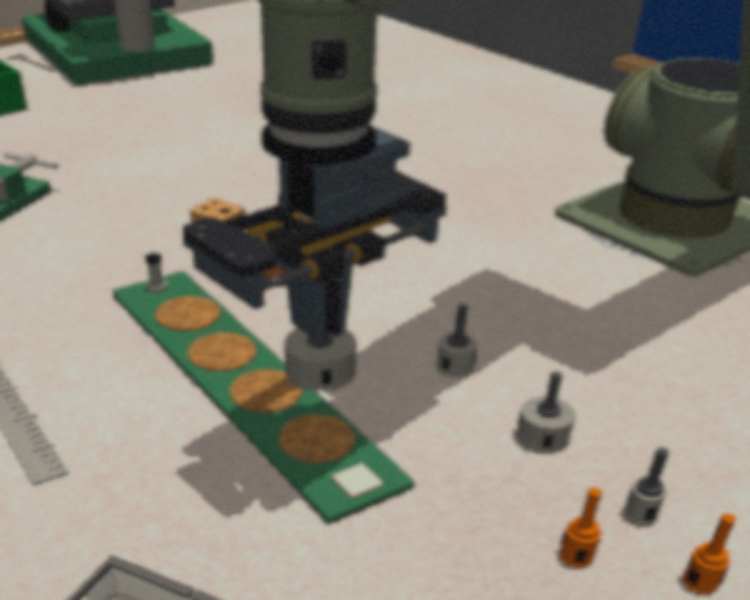

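The 56 mm saw hangs upright over the fourth disc, at about (320,360) in the crop. Lowering it now.

```bash
python3 -m handwheel '[{"gripper":0,"travel":[0,0.001,0.015],"twist":0},{"gripper":0,"travel":[0,0,0.023],"twist":0},{"gripper":0,"travel":[0,0,0.02],"twist":0},{"gripper":0,"travel":[0,0,0.01],"twist":0},{"gripper":0,"travel":[0,0,0.005],"twist":0}]'
python3 -m handwheel '[{"gripper":0,"travel":[0,0,0.004],"twist":0},{"gripper":0,"travel":[0,0,0.003],"twist":0},{"gripper":0,"travel":[0,0,0.002],"twist":0},{"gripper":0,"travel":[0,0,0],"twist":0},{"gripper":0,"travel":[0,0,0],"twist":0}]'
```

```text
time_s: 6.87
ee_pos: [612.1, 86.7, 263.5]
ee_rot: [-179.8, 0.0, 90.0]
force: [0.7, -0.2, -2.0]
gripper_width: 9.0
time_s: 7.28
ee_pos: [613.2, 87.4, 256.9]
ee_rot: [179.9, -0.0, 90.1]
force: [-0.5, -0.3, -1.0]
gripper_width: 9.2
```

```bash
python3 -m handwheel '[{"gripper":0,"travel":[0,0,0.001],"twist":0},{"gripper":0,"travel":[0,0,0.001],"twist":0},{"gripper":0,"travel":[0,0,0],"twist":0},{"gripper":0,"travel":[0,0,0],"twist":0}]'
python3 -m handwheel '[{"gripper":0,"travel":[0,0,0.001],"twist":0},{"gripper":0,"travel":[0,0,0],"twist":0},{"gripper":0,"travel":[0,0,0],"twist":0}]'
```

```text
time_s: 7.62
ee_pos: [613.1, 87.4, 254.3]
ee_rot: [180.0, 0.0, 90.1]
force: [0.5, -0.4, -2.8]
gripper_width: 9.2
time_s: 7.87
ee_pos: [613.1, 87.5, 254.2]
ee_rot: [180.0, -0.0, 90.1]
force: [-2.3, -0.7, 5.1]
gripper_width: 8.8
```

```bash
python3 -m handwheel '[{"gripper":14,"travel":[0,0,0],"twist":0},{"gripper":20,"travel":[0,0,0],"twist":0},{"gripper":30,"travel":[0,0,0],"twist":0},{"gripper":40,"travel":[0,0,0],"twist":0},{"gripper":40,"travel":[0,0,0],"twist":0}]'
python3 -m handwheel '[{"gripper":40,"travel":[0,0,-0.01],"twist":0},{"gripper":40,"travel":[0,0,-0.025],"twist":0},{"gripper":40,"travel":[0,0,-0.03],"twist":0},{"gripper":40,"travel":[0,0,-0.03],"twist":0},{"gripper":40,"travel":[0,0,0],"twist":0}]'
```

```text
time_s: 8.28
ee_pos: [613.1, 87.4, 253.0]
ee_rot: [-180.0, 0.0, 90.1]
force: [-0.9, 0.0, -0.2]
gripper_width: 35.0
time_s: 8.7
ee_pos: [614.4, 87.6, 355.7]
ee_rot: [179.3, -0.1, 90.1]
force: [0.7, 0.4, 0.7]
gripper_width: 36.7
```

```bash
python3 -m handwheel '[{"gripper":60,"travel":[0.010,-0.015,0],"twist":0},{"gripper":60,"travel":[0.018,-0.027,0],"twist":0},{"gripper":60,"travel":[0.018,-0.027,0.008],"twist":0},{"gripper":60,"travel":[0.018,-0.027,0.01],"twist":0},{"gripper":60,"travel":[0.018,-0.027,0.01],"twist":0}]'
python3 -m handwheel '[{"gripper":60,"travel":[0.014,-0.022,0.005],"twist":0},{"gripper":60,"travel":[0.012,-0.019,0],"twist":0},{"gripper":60,"travel":[0,0,0],"twist":0},{"gripper":60,"travel":[0,0,0],"twist":0},{"gripper":60,"travel":[0,0,0],"twist":0}]'
```

```text
time_s: 9.12
ee_pos: [488.7, 169.8, 320.5]
ee_rot: [179.9, -0.0, 90.0]
force: [0.6, -0.1, -0.0]
gripper_width: 54.8
time_s: 9.53
ee_pos: [449.6, 195.2, 315.8]
ee_rot: [179.9, -0.0, 90.1]
force: [0.3, -0.3, 0.1]
gripper_width: 55.1
```

```bash
python3 -m handwheel '[{"gripper":60,"travel":[0,-0.001,0.02],"twist":0},{"gripper":60,"travel":[0,0,0.025],"twist":0},{"gripper":60,"travel":[0,0,0.02],"twist":0},{"gripper":60,"travel":[0,0,0.0125],"twist":0},{"gripper":50,"travel":[0,0,0],"twist":0}]'
python3 -m handwheel '[{"gripper":30,"travel":[0,0,0],"twist":0},{"gripper":20,"travel":[0,0,0],"twist":0},{"gripper":14,"travel":[0,0,0],"twist":0},{"gripper":10,"travel":[0,0,0],"twist":0},{"gripper":0,"travel":[0,0,0],"twist":0}]' 40
python3 -m handwheel '[{"gripper":0,"travel":[0,0,0],"twist":0},{"gripper":0,"travel":[0,0,0],"twist":0},{"gripper":0,"travel":[0,0,0],"twist":0},{"gripper":0,"travel":[0,0,0],"twist":0},{"gripper":0,"travel":[0,0,0],"twist":0}]' 40
python3 -m handwheel '[{"gripper":0,"travel":[0,0,-0.01],"twist":0},{"gripper":0,"travel":[0,0,-0.02],"twist":0},{"gripper":0,"travel":[0,0,-0.03],"twist":0},{"gripper":0,"travel":[0,0,-0.03],"twist":0},{"gripper":0,"travel":[0,0,-0.035],"twist":0}]'
python3 -m handwheel '[{"gripper":0,"travel":[0,0,0],"twist":0},{"gripper":0,"travel":[0,0,0],"twist":0}]'
```

```text
time_s: 9.95
ee_pos: [448.3, 194.3, 235.4]
ee_rot: [-179.8, 0.1, 90.0]
force: [0.7, -0.3, 0.7]
gripper_width: 50.4
time_s: 10.37
ee_pos: [448.2, 195.3, 238.5]
ee_rot: [179.9, -0.0, 90.1]
force: [-0.9, 0.3, 0.1]
gripper_width: 17.4
time_s: 10.78
ee_pos: [448.0, 195.3, 237.9]
ee_rot: [180.0, 0.0, 90.1]
force: [-0.2, -0.1, 1.8]
gripper_width: 9.3
time_s: 11.2
ee_pos: [447.3, 195.0, 362.7]
ee_rot: [-179.8, 0.1, 90.1]
force: [1.6, 0.4, -2.3]
gripper_width: 8.6
time_s: 11.37
ee_pos: [448.1, 195.4, 364.2]
ee_rot: [179.8, -0.1, 90.1]
force: [0.4, 0.2, -2.3]
gripper_width: 9.1
```

```bash
python3 -m handwheel '[{"gripper":0,"travel":[-0.0066,0.0054,0],"twist":0},{"gripper":0,"travel":[-0.0132,0.0109,0],"twist":0},{"gripper":0,"travel":[-0.0198,0.0163,0],"twist":0},{"gripper":0,"travel":[-0.0242,0.0199,0],"twist":0},{"gripper":0,"travel":[-0.0286,0.0236,0],"twist":0}]'
python3 -m handwheel '[{"gripper":0,"travel":[-0.0286,0.0236,0],"twist":0},{"gripper":0,"travel":[-0.0242,0.0199,0],"twist":0},{"gripper":0,"travel":[-0.0198,0.0163,0],"twist":0},{"gripper":0,"travel":[-0.0154,0.0127,0],"twist":0},{"gripper":0,"travel":[-0.0108,0.0091,0],"twist":0}]'
python3 -m handwheel '[{"gripper":0,"travel":[0,0,0],"twist":0},{"gripper":0,"travel":[0,0,0],"twist":0},{"gripper":0,"travel":[0,0,0],"twist":0}]'
```

```text
time_s: 11.78
ee_pos: [524.0, 102.0, 360.4]
ee_rot: [-179.7, 0.0, 90.2]
force: [-0.1, 0.1, -0.8]
gripper_width: 8.9
time_s: 12.2
ee_pos: [606.7, 1.8, 359.8]
ee_rot: [-179.7, 0.0, 90.0]
force: [0.8, 0.1, -1.7]
gripper_width: 9.1
time_s: 12.45
ee_pos: [605.2, 4.7, 361.7]
ee_rot: [-179.8, -0.0, 90.1]
force: [-0.0, -0.9, -1.3]
gripper_width: 9.3
```

Lower 104 mm to about 257, then feel for contact.

```bash
python3 -m handwheel '[{"gripper":0,"travel":[0,0.0005,0.015],"twist":0},{"gripper":0,"travel":[0,0,0.025],"twist":0},{"gripper":0,"travel":[0,0,0.025],"twist":0},{"gripper":0,"travel":[0,0,0.018],"twist":0},{"gripper":0,"travel":[0,0,0.01],"twist":0}]'
python3 -m handwheel '[{"gripper":0,"travel":[0,0,0.006],"twist":0},{"gripper":0,"travel":[0,0,0.004],"twist":0},{"gripper":0,"travel":[0,0,0.002],"twist":0},{"gripper":0,"travel":[0,0,0],"twist":0},{"gripper":0,"travel":[0,0,0],"twist":0}]'
python3 -m handwheel '[{"gripper":0,"travel":[0,0,0.001],"twist":0},{"gripper":0,"travel":[0,0,0.001],"twist":0},{"gripper":0,"travel":[0,0,0],"twist":0},{"gripper":0,"travel":[0,0,0],"twist":0}]'
```

```text
time_s: 12.87
ee_pos: [604.8, 5.4, 267.4]
ee_rot: [-179.7, -0.0, 90.1]
force: [-0.6, 0.1, -0.8]
gripper_width: 9.0
time_s: 13.28
ee_pos: [606.6, 4.3, 258.7]
ee_rot: [179.9, 0.0, 90.1]
force: [1.1, -0.4, -1.4]
gripper_width: 9.4
time_s: 13.62
ee_pos: [606.4, 4.1, 255.9]
ee_rot: [180.0, 0.0, 90.1]
force: [0.1, 0.2, -1.9]
gripper_width: 9.0
```

```bash
python3 -m handwheel '[{"gripper":0,"travel":[0,0,0.001],"twist":0},{"gripper":0,"travel":[0,0,0.0005],"twist":0},{"gripper":0,"travel":[0,0,0],"twist":0},{"gripper":0,"travel":[0,0,0],"twist":0}]'
python3 -m handwheel '[{"gripper":0,"travel":[0,0,0.001],"twist":0},{"gripper":0,"travel":[0,0,0],"twist":0},{"gripper":0,"travel":[0,0,0],"twist":0}]'
```

```text
time_s: 13.95
ee_pos: [606.3, 4.2, 254.1]
ee_rot: [-180.0, 0.0, 90.1]
force: [0.5, -0.2, -2.0]
gripper_width: 8.8
time_s: 14.2
ee_pos: [606.4, 4.2, 253.9]
ee_rot: [180.0, 0.0, 90.1]
force: [-1.1, -0.4, 2.9]
gripper_width: 9.2
```

```bash
python3 -m handwheel '[{"gripper":14,"travel":[0,0,0],"twist":0},{"gripper":20,"travel":[0,0,0],"twist":0},{"gripper":30,"travel":[0,0,0],"twist":0},{"gripper":40,"travel":[0,0,0],"twist":0},{"gripper":40,"travel":[0,0,0],"twist":0}]'
python3 -m handwheel '[{"gripper":40,"travel":[0,0,-0.01],"twist":0},{"gripper":40,"travel":[0,0,-0.025],"twist":0},{"gripper":40,"travel":[0,0,-0.03],"twist":0},{"gripper":40,"travel":[0,0,-0.03],"twist":0},{"gripper":40,"travel":[0,0,0],"twist":0}]'
python3 -m handwheel '[{"gripper":60,"travel":[0.006,-0.015,0],"twist":0},{"gripper":60,"travel":[0.0107,-0.028,0],"twist":0},{"gripper":60,"travel":[0.0107,-0.028,0.008],"twist":0},{"gripper":60,"travel":[0.0107,-0.028,0.01],"twist":0},{"gripper":60,"travel":[0.0107,-0.028,0.01],"twist":0}]'
python3 -m handwheel '[{"gripper":60,"travel":[0.009,-0.025,0.005],"twist":0},{"gripper":60,"travel":[0.008,-0.021,0],"twist":0},{"gripper":60,"travel":[0,0,0],"twist":0},{"gripper":60,"travel":[0,0,0],"twist":0},{"gripper":60,"travel":[0,0,0],"twist":0}]'
```

```text
time_s: 14.62
ee_pos: [606.3, 4.2, 253.0]
ee_rot: [-180.0, 0.0, 90.1]
force: [-0.1, 0.1, -0.6]
gripper_width: 34.8
time_s: 15.03
ee_pos: [607.7, 4.2, 355.5]
ee_rot: [179.3, 0.0, 90.1]
force: [1.0, -0.7, 0.1]
gripper_width: 36.3
time_s: 15.45
ee_pos: [477.9, 53.2, 320.5]
ee_rot: [179.9, -0.0, 90.0]
force: [-1.0, 0.1, -0.6]
gripper_width: 54.8
time_s: 15.87
ee_pos: [434.0, 69.9, 316.0]
ee_rot: [179.9, -0.0, 90.1]
force: [0.6, -0.1, -0.7]
gripper_width: 54.5
```

```bash
python3 -m handwheel '[{"gripper":60,"travel":[0,0,0.02],"twist":0},{"gripper":60,"travel":[0,0,0.025],"twist":0},{"gripper":60,"travel":[0,0,0.02],"twist":0},{"gripper":60,"travel":[0,0,0.0125],"twist":0},{"gripper":50,"travel":[0,0,0],"twist":0}]'
python3 -m handwheel '[{"gripper":30,"travel":[0,0,0],"twist":0},{"gripper":20,"travel":[0,0,0],"twist":0},{"gripper":14,"travel":[0,0,0],"twist":0},{"gripper":10,"travel":[0,0,0],"twist":0},{"gripper":0,"travel":[0,0,0],"twist":0}]' 40
python3 -m handwheel '[{"gripper":0,"travel":[0,0,0],"twist":0},{"gripper":0,"travel":[0,0,0],"twist":0},{"gripper":0,"travel":[0,0,0],"twist":0},{"gripper":0,"travel":[0,0,0],"twist":0},{"gripper":0,"travel":[0,0,0],"twist":0}]' 40
python3 -m handwheel '[{"gripper":0,"travel":[0,0,-0.01],"twist":0},{"gripper":0,"travel":[0,0,-0.02],"twist":0},{"gripper":0,"travel":[0,0,-0.03],"twist":0},{"gripper":0,"travel":[0,0,-0.03],"twist":0},{"gripper":0,"travel":[0,0,-0.035],"twist":0}]'
python3 -m handwheel '[{"gripper":0,"travel":[0,0,0],"twist":0},{"gripper":0,"travel":[0,0,0],"twist":0}]'
python3 -m handwheel '[{"gripper":0,"travel":[-0.0049,0.0057,0],"twist":0},{"gripper":0,"travel":[-0.0099,0.0115,0],"twist":0},{"gripper":0,"travel":[-0.0148,0.0172,0],"twist":0},{"gripper":0,"travel":[-0.0181,0.0211,0],"twist":0},{"gripper":0,"travel":[-0.0214,0.0249,0],"twist":0}]'
python3 -m handwheel '[{"gripper":0,"travel":[-0.0214,0.0249,0],"twist":0},{"gripper":0,"travel":[-0.0181,0.0211,0],"twist":0},{"gripper":0,"travel":[-0.0148,0.0172,0],"twist":0},{"gripper":0,"travel":[-0.0115,0.0134,0],"twist":0},{"gripper":0,"travel":[-0.0083,0.0097,0],"twist":0}]'
python3 -m handwheel '[{"gripper":0,"travel":[0,0,0],"twist":0},{"gripper":0,"travel":[0,0,0],"twist":0},{"gripper":0,"travel":[0,0,0],"twist":0}]'
python3 - <<'E'
from h import *
f=env.grab_frame("scene");cv2.imwrite("pics/c2.png",cv2.resize(f["frame"][60:340,150:450,::-1],(750,600)))
E
```

```text
time_s: 16.28
ee_pos: [433.6, 69.4, 235.6]
ee_rot: [-179.8, 0.0, 90.0]
force: [-0.3, 0.3, 0.1]
gripper_width: 50.5
time_s: 16.7
ee_pos: [433.5, 69.8, 238.4]
ee_rot: [179.9, -0.0, 90.1]
force: [-0.2, -0.1, 0.1]
gripper_width: 17.4
time_s: 17.12
ee_pos: [433.5, 69.8, 238.1]
ee_rot: [180.0, -0.0, 90.1]
force: [-0.0, -1.1, 5.2]
gripper_width: 9.3
time_s: 17.53
ee_pos: [432.5, 69.7, 362.6]
ee_rot: [-179.8, 0.0, 90.1]
force: [1.0, 0.1, -1.8]
gripper_width: 9.2
time_s: 17.7
ee_pos: [433.4, 69.9, 363.8]
ee_rot: [179.8, -0.0, 90.1]
force: [-1.4, 0.5, -2.1]
gripper_width: 9.0
time_s: 18.12
ee_pos: [514.5, -0.4, 360.8]
ee_rot: [-179.8, -0.0, 90.1]
force: [0.1, 0.5, -0.7]
gripper_width: 9.5
time_s: 18.53
ee_pos: [602.0, -75.9, 359.9]
ee_rot: [-179.8, 0.0, 90.0]
force: [0.7, -0.2, -1.1]
gripper_width: 9.1
time_s: 18.78
ee_pos: [599.7, -73.4, 361.3]
ee_rot: [-179.8, -0.0, 90.0]
force: [0.3, -0.1, -1.2]
gripper_width: 9.2
```

View pics/c2.png

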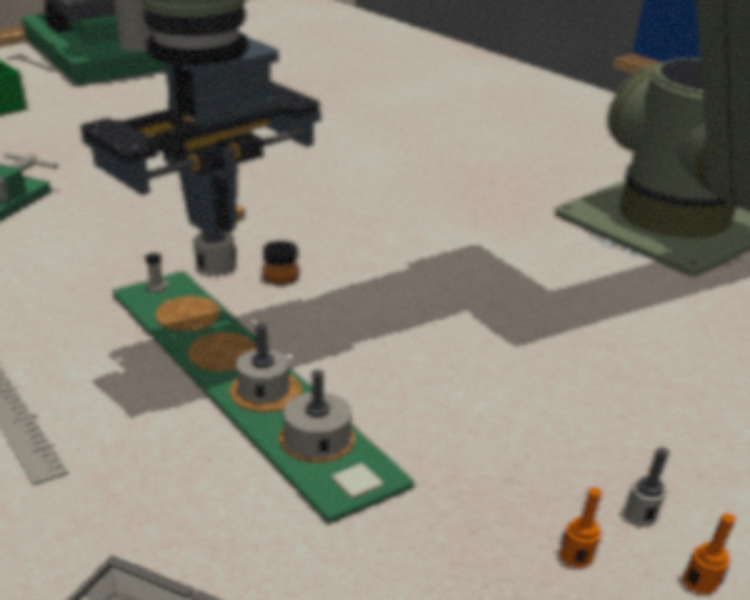

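The 46 and 56 mm saws stand on discs 3 and 4, at crop (262,380) and (318,425). The 36 mm saw is held upright at (215,255), over disc 2.

```bash
python3 -m handwheel '[{"gripper":0,"travel":[0,0,0.015],"twist":0},{"gripper":0,"travel":[0,0,0.025],"twist":0},{"gripper":0,"travel":[0,0,0.025],"twist":0},{"gripper":0,"travel":[0,0,0.018],"twist":0},{"gripper":0,"travel":[0,0,0.01],"twist":0}]'
python3 -m handwheel '[{"gripper":0,"travel":[0,0,0.006],"twist":0},{"gripper":0,"travel":[0,0,0.004],"twist":0},{"gripper":0,"travel":[0,0,0.003],"twist":0},{"gripper":0,"travel":[0,0,0],"twist":0},{"gripper":0,"travel":[0,0,0],"twist":0}]'
python3 -m handwheel '[{"gripper":0,"travel":[0,0,0.001],"twist":0},{"gripper":0,"travel":[0,0,0.001],"twist":0},{"gripper":0,"travel":[0,0,0],"twist":0},{"gripper":0,"travel":[0,0,0],"twist":0}]'
```

```text
time_s: 19.25
ee_pos: [598.8, -72.4, 267.5]
ee_rot: [-179.8, -0.0, 90.1]
force: [-0.8, 1.5, -0.6]
gripper_width: 8.9
time_s: 19.67
ee_pos: [600.4, -73.2, 257.6]
ee_rot: [179.9, 0.0, 90.1]
force: [0.2, -0.3, -0.4]
gripper_width: 9.1
time_s: 20.0
ee_pos: [600.1, -73.2, 254.9]
ee_rot: [180.0, 0.0, 90.1]
force: [0.0, -1.1, -1.6]
gripper_width: 9.2
```

```bash
python3 -m handwheel '[{"gripper":0,"travel":[0,0,0.001],"twist":0},{"gripper":0,"travel":[0,0,0],"twist":0},{"gripper":0,"travel":[0,0,0],"twist":0}]'
python3 -m handwheel '[{"gripper":0,"travel":[0,0,0.0005],"twist":0},{"gripper":0,"travel":[0,0,0],"twist":0},{"gripper":0,"travel":[0,0,0],"twist":0}]'
```

```text
time_s: 20.25
ee_pos: [600.2, -73.2, 254.2]
ee_rot: [180.0, 0.0, 90.1]
force: [-0.1, 0.3, 2.2]
gripper_width: 9.0
time_s: 20.5
ee_pos: [600.2, -73.2, 254.2]
ee_rot: [179.9, 0.0, 90.1]
force: [-2.1, 0.5, 5.3]
gripper_width: 9.1
```

```bash
python3 -m handwheel '[{"gripper":14,"travel":[0,0,0],"twist":0},{"gripper":20,"travel":[0,0,0],"twist":0},{"gripper":30,"travel":[0,0,0],"twist":0},{"gripper":40,"travel":[0,0,0],"twist":0},{"gripper":40,"travel":[0,0,0],"twist":0}]'
python3 -m handwheel '[{"gripper":40,"travel":[0,0,-0.01],"twist":0},{"gripper":40,"travel":[0,0,-0.025],"twist":0},{"gripper":40,"travel":[0,0,-0.03],"twist":0},{"gripper":40,"travel":[0,0,-0.03],"twist":0},{"gripper":40,"travel":[0,0,0],"twist":0}]'
python3 -m handwheel '[{"gripper":50,"travel":[0.012,-0.005,0],"twist":0},{"gripper":50,"travel":[0.026,-0.01,0],"twist":0},{"gripper":50,"travel":[0.03,-0.01,0],"twist":0},{"gripper":50,"travel":[0.034,-0.012,0],"twist":0},{"gripper":50,"travel":[0.034,-0.012,0],"twist":0}]'
python3 -m handwheel '[{"gripper":50,"travel":[0.034,-0.012,0],"twist":0},{"gripper":50,"travel":[0.034,-0.012,0],"twist":0},{"gripper":50,"travel":[0.034,-0.012,0],"twist":0},{"gripper":50,"travel":[0.034,-0.012,0],"twist":0},{"gripper":50,"travel":[0.034,-0.012,0],"twist":0}]'
python3 -m handwheel '[{"gripper":50,"travel":[0.034,-0.012,0],"twist":0},{"gripper":50,"travel":[0.026,-0.01,0.015],"twist":0},{"gripper":50,"travel":[0.018,-0.006,0.018],"twist":0},{"gripper":50,"travel":[0,0,0],"twist":0},{"gripper":50,"travel":[0,0,0],"twist":0}]'
python3 -m handwheel '[{"gripper":50,"travel":[0,0,0],"twist":0}]'
python3 - <<'E'
from h import *
f=env.grab_frame("scene");cv2.imwrite("pics/c3.png",cv2.resize(f["frame"][120:360,180:480,::-1],(750,600)))
E
```

```text
time_s: 20.92
ee_pos: [600.1, -73.2, 253.0]
ee_rot: [-180.0, 0.0, 90.1]
force: [-0.1, 0.1, 0.8]
gripper_width: 35.0
time_s: 21.33
ee_pos: [601.5, -73.4, 355.5]
ee_rot: [179.3, 0.1, 90.1]
force: [1.6, 0.1, 1.2]
gripper_width: 36.3
time_s: 21.75
ee_pos: [549.4, 64.4, 347.0]
ee_rot: [-179.8, -0.0, 90.0]
force: [0.2, 0.8, 0.2]
gripper_width: 45.5
time_s: 22.17
ee_pos: [488.8, 234.5, 347.1]
ee_rot: [-179.8, 0.1, 90.1]
force: [1.0, 1.0, -0.1]
gripper_width: 45.7
time_s: 22.58
ee_pos: [461.2, 311.3, 313.4]
ee_rot: [-179.8, 0.2, 90.2]
force: [0.6, -0.4, 0.2]
gripper_width: 45.7
time_s: 22.67
ee_pos: [462.4, 310.4, 315.0]
ee_rot: [-180.0, 0.1, 90.1]
force: [0.3, -0.6, 0.4]
gripper_width: 45.5
```

View pics/c3.png

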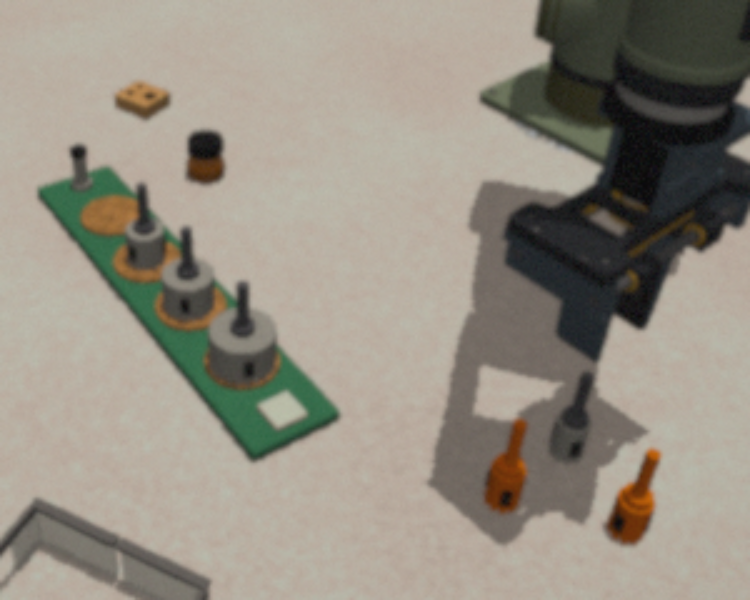

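```bash
python3 -m handwheel '[{"gripper":50,"travel":[0.0005,0.003,0.02],"twist":0},{"gripper":50,"travel":[0,0,0.025],"twist":0},{"gripper":50,"travel":[0,0,0.02],"twist":0},{"gripper":50,"travel":[0,0,0.0115],"twist":0},{"gripper":50,"travel":[0,0,0],"twist":0}]'
python3 -m handwheel '[{"gripper":30,"travel":[0,0,0],"twist":0},{"gripper":20,"travel":[0,0,0],"twist":0},{"gripper":14,"travel":[0,0,0],"twist":0},{"gripper":10,"travel":[0,0,0],"twist":0},{"gripper":0,"travel":[0,0,0],"twist":0}]' 40
python3 -m handwheel '[{"gripper":0,"travel":[0,0,0],"twist":0},{"gripper":0,"travel":[0,0,0],"twist":0},{"gripper":0,"travel":[0,0,0],"twist":0},{"gripper":0,"travel":[0,0,0],"twist":0},{"gripper":0,"travel":[0,0,0],"twist":0}]' 40
python3 -m handwheel '[{"gripper":0,"travel":[0,0,-0.01],"twist":0},{"gripper":0,"travel":[0,0,-0.02],"twist":0},{"gripper":0,"travel":[0,0,-0.03],"twist":0},{"gripper":0,"travel":[0,0,-0.03],"twist":0},{"gripper":0,"travel":[0,0,-0.035],"twist":0}]'
python3 -m handwheel '[{"gripper":0,"travel":[0,0,0],"twist":0},{"gripper":0,"travel":[0,0,0],"twist":0}]'
```

```text
time_s: 23.13
ee_pos: [465.6, 309.6, 236.9]
ee_rot: [-179.8, 0.2, 89.9]
force: [-1.0, 0.0, -0.0]
gripper_width: 45.5
time_s: 23.55
ee_pos: [465.9, 311.2, 239.6]
ee_rot: [179.9, -0.0, 90.1]
force: [-0.4, -0.2, -0.8]
gripper_width: 15.0
time_s: 23.97
ee_pos: [465.9, 311.3, 239.3]
ee_rot: [180.0, -0.0, 90.1]
force: [-0.5, -0.9, 5.6]
gripper_width: 8.8
time_s: 24.38
ee_pos: [465.2, 310.9, 364.0]
ee_rot: [-179.8, 0.1, 90.1]
force: [0.5, 0.7, -1.3]
gripper_width: 9.0
time_s: 24.55
ee_pos: [465.9, 311.3, 365.9]
ee_rot: [179.8, -0.1, 90.1]
force: [-0.7, -0.1, -2.0]
gripper_width: 9.0
```

```bash
python3 -m handwheel '[{"gripper":0,"travel":[-0.008,0.0021,0],"twist":0},{"gripper":0,"travel":[-0.016,0.0042,0],"twist":0},{"gripper":0,"travel":[-0.024,0.0063,0],"twist":0},{"gripper":0,"travel":[-0.03,0.0079,0],"twist":0},{"gripper":0,"travel":[-0.034,0.0089,0],"twist":0}]'
python3 -m handwheel '[{"gripper":0,"travel":[-0.034,0.0089,0],"twist":0},{"gripper":0,"travel":[-0.034,0.0089,0],"twist":0},{"gripper":0,"travel":[-0.034,0.0089,0],"twist":0},{"gripper":0,"travel":[-0.034,0.0089,0],"twist":0},{"gripper":0,"travel":[-0.034,0.0089,0],"twist":0}]'
python3 -m handwheel '[{"gripper":0,"travel":[-0.034,0.0089,0],"twist":0},{"gripper":0,"travel":[-0.034,0.0089,0],"twist":0},{"gripper":0,"travel":[-0.034,0.0089,0],"twist":0},{"gripper":0,"travel":[-0.030,0.0079,0],"twist":0},{"gripper":0,"travel":[-0.024,0.0063,0],"twist":0}]'
python3 -m handwheel '[{"gripper":0,"travel":[-0.017,0.0045,0],"twist":0},{"gripper":0,"travel":[-0.01,0.0027,0],"twist":0},{"gripper":0,"travel":[0,0,0],"twist":0},{"gripper":0,"travel":[0,0,0],"twist":0},{"gripper":0,"travel":[0,0,0],"twist":0}]'
```

```text
time_s: 24.97
ee_pos: [494.8, 198.1, 361.6]
ee_rot: [-179.8, 0.1, 90.2]
force: [0.8, -0.2, -1.0]
gripper_width: 9.2
time_s: 25.38
ee_pos: [539.4, 27.0, 361.6]
ee_rot: [-179.7, 0.0, 90.0]
force: [1.0, 1.1, -1.5]
gripper_width: 9.0
time_s: 25.8
ee_pos: [580.5, -129.6, 361.3]
ee_rot: [-179.7, -0.0, 90.0]
force: [0.4, 0.1, -1.3]
gripper_width: 8.9
time_s: 26.22
ee_pos: [587.8, -152.8, 363.0]
ee_rot: [-179.9, -0.1, 90.1]
force: [0.1, 0.9, -1.7]
gripper_width: 9.4
```

```bash
python3 -m handwheel '[{"gripper":0,"travel":[-0.001,0,0.015],"twist":0},{"gripper":0,"travel":[0,0,0.025],"twist":0},{"gripper":0,"travel":[0,0,0.025],"twist":0},{"gripper":0,"travel":[0,0,0.018],"twist":0},{"gripper":0,"travel":[0,0,0.01],"twist":0}]'
python3 -m handwheel '[{"gripper":0,"travel":[0,0,0.006],"twist":0},{"gripper":0,"travel":[0,0,0.004],"twist":0},{"gripper":0,"travel":[0,0,0.002],"twist":0},{"gripper":0,"travel":[0,0,0],"twist":0},{"gripper":0,"travel":[0,0,0],"twist":0}]'
python3 -m handwheel '[{"gripper":0,"travel":[0,0,0.001],"twist":0},{"gripper":0,"travel":[0,0,0.001],"twist":0},{"gripper":0,"travel":[0,0,0],"twist":0},{"gripper":0,"travel":[0,0,0],"twist":0}]'
```

```text
time_s: 26.63
ee_pos: [587.2, -153.0, 268.4]
ee_rot: [-179.8, -0.1, 90.2]
force: [-0.7, -0.2, -1.1]
gripper_width: 9.0
time_s: 27.05
ee_pos: [588.5, -154.7, 259.7]
ee_rot: [179.9, 0.0, 90.1]
force: [-0.8, 0.0, -0.6]
gripper_width: 9.2
time_s: 27.38
ee_pos: [588.2, -154.8, 256.9]
ee_rot: [180.0, 0.0, 90.1]
force: [0.6, -0.2, -1.4]
gripper_width: 9.0
```

```bash
python3 -m handwheel '[{"gripper":0,"travel":[0,0,0.001],"twist":0},{"gripper":0,"travel":[0,0,0],"twist":0},{"gripper":0,"travel":[0,0,0],"twist":0}]'
python3 -m handwheel '[{"gripper":0,"travel":[0,0,0.001],"twist":0},{"gripper":0,"travel":[0,0,0],"twist":0},{"gripper":0,"travel":[0,0,0],"twist":0}]'
```

```text
time_s: 27.63
ee_pos: [588.2, -154.7, 255.7]
ee_rot: [-180.0, 0.0, 90.1]
force: [-0.3, 0.0, -1.2]
gripper_width: 9.1
time_s: 27.88
ee_pos: [588.3, -154.7, 255.3]
ee_rot: [180.0, 0.0, 90.1]
force: [-0.9, 0.5, 3.4]
gripper_width: 9.1
```

Contact felt at 3.4 N. Next I'll release, rise clear, back away and look.

```bash
python3 -m handwheel '[{"gripper":14,"travel":[0,0,0],"twist":0},{"gripper":20,"travel":[0,0,0],"twist":0},{"gripper":30,"travel":[0,0,0],"twist":0},{"gripper":40,"travel":[0,0,0],"twist":0},{"gripper":40,"travel":[0,0,0],"twist":0}]'
python3 -m handwheel '[{"gripper":40,"travel":[0,0,-0.01],"twist":0},{"gripper":40,"travel":[0,0,-0.025],"twist":0},{"gripper":40,"travel":[0,0,-0.03],"twist":0},{"gripper":40,"travel":[0,0,-0.03],"twist":0},{"gripper":40,"travel":[0,0,-0.015],"twist":0}]'
python3 -m handwheel '[{"gripper":40,"travel":[-0.015,-0.015,0],"twist":0},{"gripper":40,"travel":[-0.028,-0.02,0],"twist":0},{"gripper":40,"travel":[-0.03,-0.025,0],"twist":0},{"gripper":40,"travel":[-0.03,-0.025,0],"twist":0},{"gripper":40,"travel":[-0.03,-0.025,0],"twist":0}]'
python3 -m handwheel '[{"gripper":40,"travel":[-0.03,-0.025,0],"twist":0},{"gripper":40,"travel":[-0.03,-0.025,0],"twist":0},{"gripper":40,"travel":[-0.028,-0.025,0],"twist":0},{"gripper":40,"travel":[-0.028,-0.025,0],"twist":0},{"gripper":40,"travel":[-0.015,-0.015,0],"twist":0}]'
python3 -m handwheel '[{"gripper":40,"travel":[0,0,0],"twist":0},{"gripper":40,"travel":[0,0,0],"twist":0},{"gripper":40,"travel":[0,0,0],"twist":0},{"gripper":40,"travel":[0,0,0],"twist":0}]'
python3 - <<'E'
from h import *
np.set_printoptions(precision=1,suppress=True)
P={26:(587.5,-154),36:(600.2,-73.2),46:(605.8,4.2),56:(612.3,87.4)}
for c in("scene","top"):
    f=env.grab_frame(c)
    a,b=((140,180),(300,380)) if c=="scene" else ((160,230),(230,400))
    y0,y1,x0,x1=(150,300,190,340) if c=="scene" else (160,240,230,400)
    cv2.imwrite(f"pics/end_{c}.png",cv2.resize(f["frame"][y0:y1,x0:x1,::-1],(600,600) if c=="scene" else (800,376),interpolation=cv2.INTER_CUBIC))
    for D,p in P.items():
        for d in env.trace(c,f"saw{D}_mid"):
            if np.hypot(*(np.array(d["uv"])-proj(f,(*p,46))))<20:
                x,e=fit(f,d["pixels"],p,16,saw(D)); print(c,D,round(d["confidence"],2),x,"off",x-p,"err %.2f"%e)
E
```

```text
time_s: 28.3
ee_pos: [588.2, -154.7, 254.5]
ee_rot: [-180.0, 0.0, 90.1]
force: [0.2, 0.3, 0.8]
gripper_width: 34.8
time_s: 28.72
ee_pos: [588.7, -154.8, 369.5]
ee_rot: [179.6, 0.1, 90.1]
force: [0.3, -1.0, 0.7]
gripper_width: 36.5
time_s: 29.13
ee_pos: [477.1, -288.7, 365.7]
ee_rot: [179.9, 0.0, 90.1]
force: [0.5, -0.6, -0.3]
gripper_width: 36.8
time_s: 29.55
ee_pos: [361.1, -421.3, 365.7]
ee_rot: [-180.0, 0.1, 89.9]
force: [-0.9, -0.8, -0.5]
gripper_width: 36.4
time_s: 29.88
ee_pos: [364.2, -418.1, 365.1]
ee_rot: [180.0, -0.0, 90.1]
force: [0.5, -0.0, -0.4]
gripper_width: 36.4
scene 26 0.51 [ 587.6 -155.5] off [ 0.1 -1.5] err 0.03
scene 36 0.71 [599.5 -72.8] off [-0.7  0.4] err 0.03
scene 46 0.89 [605.7   4. ] off [-0.1 -0.2] err 0.05
scene 46 0.35 [623.8  22.2] off [18. 18.] err 2.29
scene 56 0.68 [612.8  90.7] off [0.5 3.3] err 0.02
top 26 0.55 [ 590.1 -156.5] off [ 2.6 -2.5] err 0.01
top 36 0.47 [599.5 -73.6] off [-0.7 -0.4] err 0.05
top 46 0.59 [607.9   3.6] off [ 2.1 -0.6] err 0.03
top 56 0.97 [615.2  90.6] off [2.9 3.2] err 0.04
```

View pics/end_scene.png

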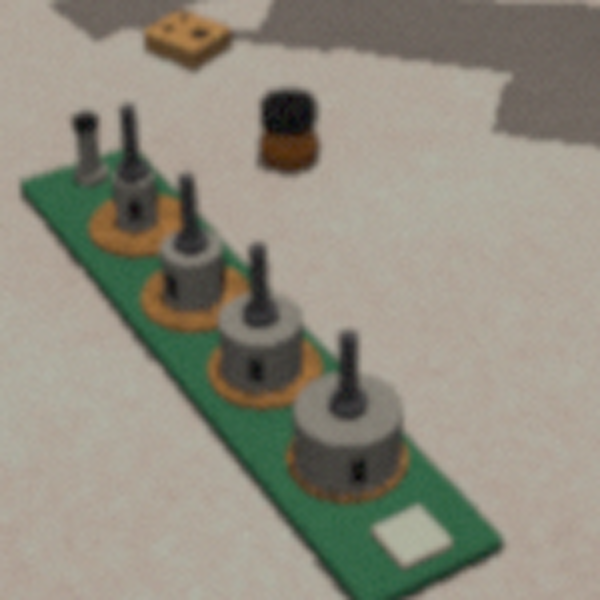

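View pics/end_top.png

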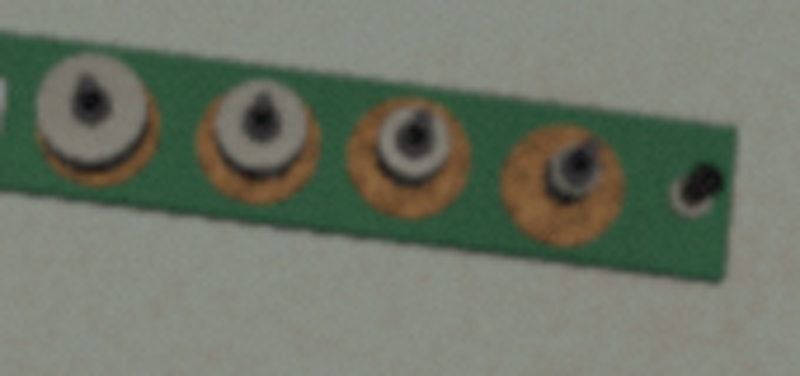

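All four saws stand upright on their discs in the right order, each within about 5 mm of its disc centre. The 26 mm saw is next to the peg: top crop (575,175), peg (695,190). Handing in.

```bash
python3 -c "
from workcell import env
print(env.job_done())"
```

```text
the job is handed in; nothing more can be done
None
```

The four steel hole saws now stand on the cork discs in order of size, 26, 36, 46 and 56 mm counting from the peg, and the job is handed in. It took about 30 s of the 102 s. I pinched each saw by its shank, carried it over, lowered it until I felt contact, released it and rose clear. I left both orange look-alikes alone.

In the last pictures all four are upright, released and clear of the arm. Fitting the saw outlines in both cameras put each one 0.2–4.3 mm from its measured disc centre; the limit is 12 mm. The 26 and 56 mm saws were the farthest off, and the two cameras agreed to about 3 mm. One extra 46 mm detection, with low confidence and a poor fit, disagreed; I ignored it as spurious. I did not measure tilt in numbers; upright is judged from the pictures and the close outline fits.

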